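Feed a hinge tray past the sprung lane gate

TASK

With one fingertip press down the long finger bar beside the feed lane so that the sprung gate swings up, and keep it up while another fingertip pushes the hinge tray along the lane under the gate until the tray is home against the end stop. Then let the gate spring fully shut behind the tray. The tray only slides: do not lift or tip it, do not let it run against the gate or the gate come down on it, keep the hinge in it, and leave the tin, the spare hinge and the screwdriver where they are.

Things in the scene. Friction and masses are not known exactly. Their poses are not given: they have to be found in the camera images.
- lane: Feed lane fixed to the table: plywood base 92 mm wide (x), 8 mm thick, from y = -207 mm (open infeed end) to +138 mm. Two wooden fences, 12 mm thick, tops 26 mm above the table, inner faces at x = -34 and +34 mm. Origin: on the centre line at table height, in the gate's plane. +y is the feed direction (roughly the robot's left); the -x side, with the finger bar, faces the robot; z up.
- stop_face (a point): Middle of the rubber face of the end stop, at lane y = +117 mm, z = 22 mm. The stop's block is 32 mm high above the table.
- gate_axis (a point): Point on the gate's hinge axis in the gate's plane (lane x = -40, y = 0, z = 44 mm). The axis runs along lane y: a steel shaft of radius 4 mm above the near fence, in two brackets at lane y = -198 and +34 mm, each 10 mm wide, tops 52 mm above the table. Does not move.
- gate (a joint): Angle of the sprung gate with its finger bar, rad: 0 = shut (a stop), grows as the bar goes down and the gate swings up, 1.1 = limit. A spring shuts it: 0.065 N m at 0, 0.12 N m at 1.1. The tray passes freely beneath from 0.75 rad up. At 0.9 rad the lifted gate reaches over the lane to x = -4 mm and 75 mm high: a finger at greater x passes beside it.
- gate_foot (a point): Lower end of the gate's foot, the part that blocks the tray (at joint 0: lane x = -16, y = 0, z = 22 mm). The gate arm is steel, 6 mm thick along y, and reaches from the shaft over the lane; at 0 its foot hangs from x = -22 to -10 mm, 16 mm below the tray's top, and the tray cannot push it open.
- bar_near (a point): Point on top of the finger bar, 26 mm out from the hinge axis, at the bar's end just past the gate (lane y = +22 mm). The bar is one aluminium plate 3 mm thick from lane y = -188 to +22 mm, fixed to the shaft; at joint 0 it lies level, top 45.5 mm above the table, out to lane x = -84 mm, with a rounded lip 7 mm thick along its outer edge. Pressed down, the outer edge sinks.
- bar_far (a point): The same at the bar's infeed end (lane y = -188 mm). Height of the bar's top face above the table, 22 mm out from the hinge axis measured level (lane x = -62 mm): 45 mm at joint 0, 26 mm at 0.75 rad, 19 mm at 0.9 rad, 9 mm at 1.05 rad. A fingertip can slide along it (lane y) while pressing.
- tray: Open grey plastic tray standing in the lane before the gate, 64 mm wide (x), 105 mm long (y), 30 mm high, walls 3.5 mm, about 0.16 kg; its top is 38 mm above the table. Origin: centre of its underside; axes as the lane's. Home against the end stop its origin is at lane y = +64.5 mm and its rear wall 12 mm past the gate plane.
- hinge: Steel cabinet hinge, 92 x 52 x 21 mm, about 0.09 kg, lying loose in the tray. Origin: centre of its underside.
- tin: Bystander: open tin of dowels, 70 mm across, 58 mm high, beyond the lane. Origin: centre of its underside.
- spare_hinge: Bystander: a second cabinet hinge 92 x 52 x 21 mm on the table beyond the lane. Origin: centre of its underside.
- driver: Bystander: screwdriver 179 mm long, 25 mm thick, on the table beyond the lane. Origin: centre of its underside.
Not all that is in view belongs to the job. Leave any orange look-alike of the hinge alone.

How it is judged:
By the outcome, as a careful person would: the job done as asked, in the order asked, and still so for the second after the job is handed in, with the robot touching nothing.
It also fails if it takes over 43 s, if anything falls off the work surface, if the arm or the gripper's body presses on something with over 40 N, if the wrist force passes 120 N, or if a joint passes its speed limit or range.

ROBOT

A 7-joint arm with a two-finger parallel gripper is mounted at the origin on the work surface; the furniture and walls round the work are solid. World frame = base frame: x ahead of the robot, y to its left, z up, the work surface at z = 0. Lengths are in m, angles in rad, forces in N, time in s.
With the tool pointing down it reaches from about 0.4 to 0.85 m from the base axis. Payload 10.4 kg.
Tool frame: the origin (TCP) lies midway between the tips of the shut fingers; the grasp point (between the pads) lies 19 mm behind it (grip_point_offset is the distance from the TCP to the grasp point, in m); z points along the fingers, y is the line along which they close (so a half turn about z gives the same grasp; the last joint's range is limited). The gripper opens to 85 mm and grips with 20 to 120 N. Pads are 22 mm wide; open, the fingers measure 114 mm over their backs; the gripper's body (76 mm by 85 mm) begins 54 mm behind the grasp point. The pads swing forward as they close: fully open they stand 13 mm farther back than shut.
Start: joints at [1.192, 0.332, -0.065, 1.46, 0.022, 1.35, -0.088], TCP at [0.218, -0.586, 0.231] pointing down, gripper open.
Joint ranges: [-2.6, 2.6], [-0.5, 2.12], [-1.47, 1.34], [0.16, 2.42], [-1.27, 4.41], [0.06, 2.06], [-2.6, 2.6]. Speed limits (rad/s): [2.22, 2.22, 2.79, 2.79, 3.14, 3.14, 3.14].

INTERFACE

Orientations are given as a unit quaternion [x, y, z, w].
In Python, from cell import * gives the robot as it stands.
- The arm moves only by the tool apply_moves, never from a script. Its argument "series" is text: rows parted by semicolons, each of 7 numbers parted by spaces: the turn, a rotation vector about the tool's x, y, z in units of 0.12 rad (1.0 is 0.12 rad), then the shift along the tool's x, y, z in units of 0.03 m (1.0 is 0.03 m), then the closure, from 0 (fully open) to 1 (shut). A call has 1 to 10 rows; each row shifts and turns the commanded pose from where the row before left it, along the tool's axes as they then stand; what a row does not reach is not made up. A row lasts 1/8 s, in which the tool goes at most 62.5 mm and 10.7 degrees, less where a joint would pass 70% of its speed; a pose out of reach is approached as far as the arm can. A call with a number of a shift or a turn outside -1 to 1 is refused whole. A call with a gripper value outside its range is refused whole. The fingers move at their own pace and stop on an object; "squeeze" is the grip in N (left out, the last holds). Time passes only in rows, so rows that do not move let the fingers close. It gives the time, the measured TCP pose, the force, the opening and the grip force at its end, in the units of the state.
- get_obs(): the state, without advancing time (a new reading comes with each control period).
- read_camera(name): name is "side" or "top"; returns a dict with "pixels" (400x640x3 uint8, blue, green, red), "z_map" (400x640 float32, m along the optical axis (not along the pixel's ray), 0 where there is no reading), "fov_y" (degrees; the focal length in pixels is half the picture's height over the tangent of half this angle, whatever the lens; pixels are square), "cx", "cy" (the principal point, pixels), "world_from_camera" (4x4, takes a point from camera to world coordinates). Camera axes: x right, y up, looking along -z (the intrinsics and any distortion apply to the point x, -y, -z); pixel columns grow to the right and rows downward; lengths in m; the calibration is good to about 2 mm. A picture is of the moment at which its call begins.
- sign_off(): hands the job in; it is judged then, once.
The state is a dict: "clock": time; "joint_positions": joint angles; "qd": joint speeds; "tau": joint torques, N m; "tool_pos": TCP position; "tool_rot": TCP orientation; "wrist_force": force on the tool from outside, world axes, zero at the start; "wrist_torque": the same for the moment, N m; "width": opening from 0.0 (shut) to 1.0 (fully open); "gripper_force": force on a finger pad.
Only numpy, scipy, OpenCV 4.12 (cv2) and the standard library are available. Lean on these libraries where they do the work, as an engineer would, in place of code of your own. Each camera call takes 0.05 s, during which the arm holds its last target. There are 200 camera calls.

## Working session

There is one attempt and no reset: what is moved stays moved. The work goes in short steps, Python scripts to look and compute and a tool call to move; the robot and the scene stay as the last step left them, time stands still between calls to the robot, and variables do not carry over. Pictures are saved under pics/ and viewed, at most 10 in all, crops included, and the job is handed in when it is done.

Besides the shell and the picture viewer there is one more tool, called after "Emit:" as name(argument=value, ...) on one line, values as JSON. apply_moves: Moves the arm, as the interface text tells. Its arguments: {"type":"object","properties":{"series":{"type":"string"},"squeeze":{"type":"number"}},"required":["series"]}

```bash
mkdir -p pics; ls; python3 - <<'E'
from cell import *
import cv2,numpy as np
o=get_obs();print({k:np.round(v,3) for k,v in o.items()})
for n in("top","side"):
    c=read_camera(n);cv2.imwrite(f"pics/{n}0.png",c["pixels"]);np.savez(f"{n}0.npz",**{k:v for k,v in c.items()})
    print(n,c["fov_y"],c["cx"],c["cy"],np.round(c["world_from_camera"],3),[k for k in c])
E
```

```text
pics
{'clock': np.float64(0.0), 'joint_positions': array([ 1.192,  0.333, -0.065,  1.461,  0.022,  1.35 , -0.089]), 'qd': array([-0.   , -0.   ,  0.001,  0.001, -0.001,  0.001, -0.   ]), 'tau': array([ 2.0000e-03, -6.2545e+01,  5.0000e-02, -3.9160e+01,  1.6000e-02,
        1.0000e-02,  0.0000e+00]), 'tool_pos': array([ 0.218, -0.585,  0.23 ]), 'tool_rot': array([ 0.984,  0.177, -0.   , -0.001]), 'wrist_force': array([ 0.146,  0.765, -0.458]), 'wrist_torque': array([ 0.047,  0.013, -0.012]), 'gripper_force': np.float64(0.0), 'width': np.float64(1.005)}
top 53.94532165395478 321.2304983466777 199.9256748150515 [[ 0.018  0.997 -0.08   0.541]
 [-0.999  0.016 -0.03  -0.006]
 [-0.028  0.081  0.996  0.916]
 [ 0.     0.     0.     1.   ]] ['pixels', 'z_map', 'fov_y', 'cx', 'cy', 'world_from_camera']
side 55.58905646538353 319.1126274883333 197.1661743718192 [[-0.84   0.33  -0.431  0.249]
 [-0.543 -0.507  0.669  0.559]
 [ 0.002  0.796  0.605  0.582]
 [ 0.     0.     0.     1.   ]] ['pixels', 'z_map', 'fov_y', 'cx', 'cy', 'world_from_camera']
```

View pics/top0.png

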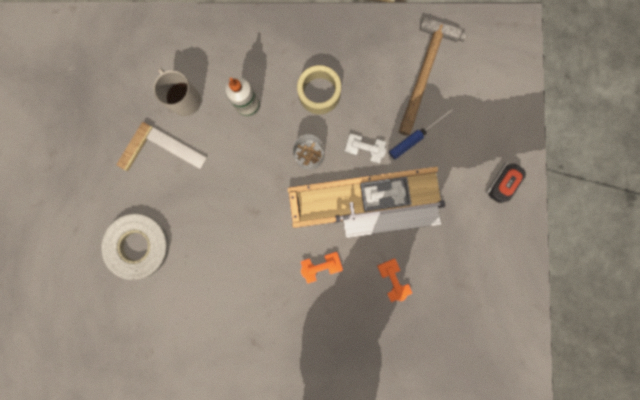

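View pics/side0.png

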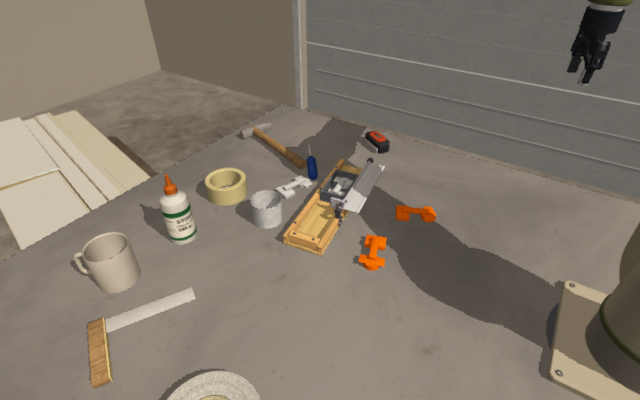

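The top view shows the lane at columns 289–443, rows 168–228. The stop is at the left end, the bar runs along the lower edge (345–440, ~220), and the tray is at (385,193). The side view shows the same layout, with both orange decoys on the robot's side of the lane. Next I'll measure the lane.

```bash
cat > h.py <<'E'
import numpy as np,cv2
def cloud(c):
    z=c["z_map"];H,W=z.shape;f=H/2/np.tan(np.radians(float(c["fov_y"]))/2)
    u,v=np.meshgrid(np.arange(W),np.arange(H))
    P=np.stack([(u-c["cx"])/f*z,-(v-c["cy"])/f*z,-z],-1);M=c["world_from_camera"]
    return P@M[:3,:3].T+M[:3,3]
E
python3 - <<'E'
from h import *
c=dict(np.load("top0.npz"));P=cloud(c)
t=P[300:390,50:250].reshape(-1,3);print("table z",np.median(t[:,2]),t[:,2].std())
hsv=cv2.cvtColor(c["pixels"],cv2.COLOR_BGR2HSV)
roi=np.zeros(P.shape[:2],bool);roi[160:240,280:450]=1
wood=roi&(hsv[...,0]<25)&(hsv[...,0]>8)&(hsv[...,1]>110)
hgt=P[...,2]
allm=(roi&(hgt>0.006)).astype(np.uint8)
n,l,s,_=cv2.connectedComponentsWithStats(allm);i=1+np.argmax(s[1:,4]);m=l==i
print(s[i]); 
for z0,z1,nm in((.004,.014,'base'),(.02,.031,'fence'),(.041,.05,'bar')):
    q=P[m&(hgt>z0)&(hgt<z1)];r=cv2.minAreaRect((q[:,:2]*1000).astype(np.float32));print(nm,len(q),np.round(r[0],1),np.round(r[1],1),r[2])
cv2.imwrite("pics/crop.png",cv2.resize(c["pixels"][155:240,280:450],None,fx=4.7,fy=4.7,interpolation=cv2.INTER_CUBIC))
h=np.clip(hgt[155:240,280:450]/.06*255,0,255).astype(np.uint8)
cv2.imwrite("pics/h.png",cv2.resize(cv2.applyColorMap(h,cv2.COLORMAP_JET),None,fx=4.7,fy=4.7,interpolation=cv2.INTER_NEAREST))
E
```

```text
table z -0.0004162005766313315 0.06057091016100246
[ 288  166  158   71 7414]
base 2707 [619.1 -87.2] [ 80.5 329. ] 9.074158668518066
fence 1729 [622.5 -79. ] [ 94.1 343.3] 9.011724472045898
bar 2159 [ 601.9 -130.9] [110.4 242.7] 8.983845710754395
```

View pics/crop.png

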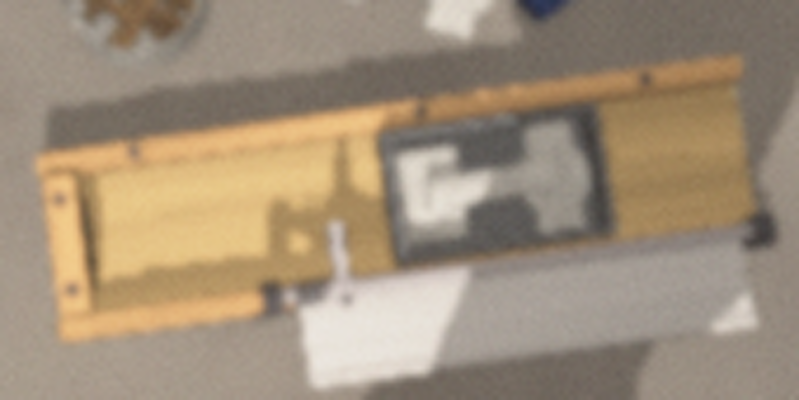

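View pics/h.png

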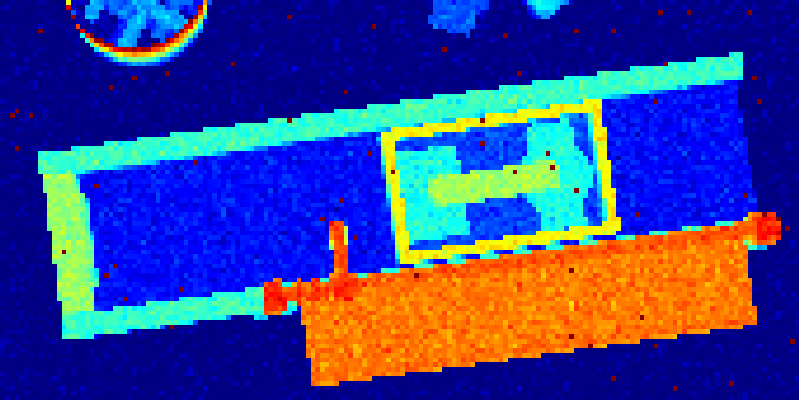

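The crop shows the shut gate foot at (337,240). The tray's outline is about (385–618, 100–262), and the bar spans (300–755, 230–385). The depth is clean, so I'll convert it to the lane frame and check it against the given sizes.

```bash
cat >> h.py <<'E'
A=np.radians(9.02);R=np.array([[np.cos(A),-np.sin(A)],[np.sin(A),np.cos(A)]]);O=np.array([.6171,-.0449])
def lane(P):
    q=P.copy();q[...,:2]=(P[...,:2]-O)@R;return q*1000
def world(x,y): return O+R@np.array([x,y])/1000
E
python3 - <<'E'
from h import *
c=dict(np.load("top0.npz"));L=lane(cloud(c)).reshape(-1,3)
def sel(x0,x1,y0,y1,z0,z1): return L[(L[:,0]>x0)&(L[:,0]<x1)&(L[:,1]>y0)&(L[:,1]<y1)&(L[:,2]>z0)&(L[:,2]<z1)]
def rp(n,q): print(n,len(q),*[np.round(np.percentile(q[:,i],[0.5,5,50,95,99.5]),1) for i in(0,1,2)])
rp("farfence(34..46)",sel(26,60,-230,130,22,30))
for y in(-180,-60,80): rp(f" at {y}",sel(26,60,y-20,y+20,22,30))
rp("stop(117..138)",sel(-28,28,100,150,28,36))
rp("bar(-84..;-188..22)",sel(-100,-52,-220,40,42,52))
rp("gatearm(y0)",sel(-28,-5,-25,25,40,60))
rp("brackets",sel(-50,-25,26,50,47,60))
rp("tray rim",sel(-33.5,33.5,-200,-5,35.5,41))
rp("tray rear",sel(-25,25,-150,-95,34,41))
rp("tray front",sel(-15,25,-45,-5,34,41))
c=dict(np.load("side0.npz"));L=lane(cloud(c)).reshape(-1,3)
rp("S stop",sel(-28,28,100,150,28,36))
rp("S farfence",sel(26,60,0,100,22,30))
rp("S bar",sel(-100,-52,-220,40,42,52))
rp("S tray rear",sel(-25,25,-150,-95,34,41))
E
```

```text
farfence(34..46) 773 [27.8 35.1 40.5 46.  46.8] [-204.5 -189.   -40.3  113.6  128.4] [22.2 23.1 25.7 28.4 29.9]
 at -180 93 [34.6 35.1 40.3 45.8 46.6] [-199.6 -197.9 -180.1 -162.6 -160.6] [22.4 23.2 25.6 27.9 28.2]
 at -60 92 [34.8 35.3 40.6 46.  46.7] [-79.6 -77.2 -58.6 -41.7 -40.1] [23.3 23.7 25.9 28.6 29.6]
 at 80 89 [34.9 35.5 40.8 45.7 46.5] [60.3 62.5 79.5 97.7 99.7] [22.1 23.  25.6 28.1 29.1]
stop(117..138) 191 [-27.4 -24.9  -0.4  24.6  27.6] [117.4 118.9 126.8 134.9 136.1] [28.  28.6 31.4 34.1 35.2]
bar(-84..;-188..22) 1351 [-83.4 -82.  -67.8 -53.6 -52.2] [-186.1 -177.   -82.6   11.2   21.1] [42.2 43.  45.5 48.  49. ]
gatearm(y0) 26 [-27.3 -27.1 -18.2  -9.4  -9.3] [-2.6 -2.2  0.4  2.7  3. ] [44.4 45.5 48.1 50.4 52.7]
brackets 31 [-46.  -45.1 -40.  -33.7 -33.1] [26.8 28.  33.6 38.4 38.8] [47.2 47.8 50.3 53.3 55.2]
tray rim 307 [-31.6 -30.9   0.1  31.8  32.5] [-133.  -131.8  -80.2  -29.3  -28.2] [35.5 35.8 37.7 40.2 40.7]
tray rear 53 [-24.1 -21.3   0.3  21.4  24.1] [-133.2 -132.6 -130.3 -118.   -96.5] [34.3 34.8 37.2 40.2 40.5]
tray front 37 [-13.  -11.    3.1  21.6  23.5] [-33.  -32.7 -30.3 -28.3 -28.1] [34.9 35.5 37.5 39.6 40.2]
S stop 156 [-27.6 -25.4   0.1  25.7  28. ] [119.2 122.1 130.4 137.3 138.6] [28.2 28.4 30.7 32.5 33.2]
S farfence 152 [31.1 31.5 36.7 42.5 43.6] [ 0.5  7.  52.6 94.2 98.6] [22.  22.6 24.9 26.6 27.3]
S bar 738 [-86.7 -85.5 -70.1 -53.6 -52.1] [-185.9 -172.9  -68.1   17.    23.5] [42.2 42.9 44.6 46.2 47.3]
S tray rear 37 [-23.6 -21.3   5.5  24.6  24.9] [-132.7 -131.8 -128.5 -118.9 -100.7] [34.1 34.5 36.6 38.3 39.5]
```

Emit:
apply_moves(series="0 0 -1 0 0 0 0.18;0 0 -1 0 0 0 0.18;0 0 -1 0 0 0 0.18;0 0 -1 0 0 0 0.18;0 0 -1 0 0 0 0.18;0 0 -1 0 0 0 0.18;0 0 -1 0 0 0 0.18;0 0 -1 0 0 0 0.18;0 0 -1 0 0 0 0.18;0 0 -1 0 0 0 0.18")

```text
clock: 1.35
tool_pos: [0.2176, -0.5856, 0.2308]
tool_rot: [0.711, 0.703, 0.0, -0.0]
wrist_force: [-0.2, 1.0, 0.4]
width: 0.824
gripper_force: 0.0
```

Emit:
apply_moves(series="0 0 -1 0 0 0 0.18;0 0 -0.4 0 0 0 0.18;0 0 0 0 0 0 0.18")

```text
clock: 1.72
tool_pos: [0.2176, -0.5857, 0.2309]
tool_rot: [0.651, 0.759, 0.0, -0.0]
wrist_force: [-0.4, -0.2, 0.3]
width: 0.819
gripper_force: 0.0
```

```bash
cat > st.py <<'E'
from cell import *
from h import *
from scipy.spatial.transform import Rotation as Ro
import sys
o=get_obs();p=o["tool_pos"];M=Ro.from_quat(o["tool_rot"]).as_matrix()
l=lane(np.array(p)[None])[0]
print("t",round(float(o["clock"]),2),"lane",np.round(l,1),"w",np.round(o["width"],3),"F",np.round(o["wrist_force"],1),"q",np.round(o["joint_positions"],2))
Rl=np.eye(3);Rl[:2,:2]=R
print("rotvec err tool /0.12",np.round(Ro.from_matrix(M.T@Rl@np.array([[0,1,0],[1,0,0],[0,0,-1.]])).as_rotvec()/.12,3))
if len(sys.argv)>3:
    t=np.array([*world(float(sys.argv[1]),float(sys.argv[2])),float(sys.argv[3])/1000]);print("shift units",np.round(M.T@(t-p)/.03,2))
E
python3 st.py -27 -155 120
```

```text
t 1.73 lane [-479.3 -471.5  230.9] w 0.819 F [-0.4 -0.2  0.3] q [ 1.34  0.34 -0.25  1.45  0.09  1.36  1.23]
rotvec err tool /0.12 [-0.001 -0.006 -0.041]
shift units [10.62 15.03  3.7 ]
```

Emit:
apply_moves(series="0 0 0 0.66 0.94 0 0.18;0 0 0 0.66 0.94 0 0.18;0 0 0 0.66 0.94 0 0.18;0 0 0 0.66 0.94 0 0.18;0 0 0 0.66 0.94 0 0.18;0 0 0 0.66 0.94 0 0.18;0 0 0 0.66 0.94 0 0.18;0 0 0 0.66 0.94 0 0.18;0 0 0 0.66 0.94 0 0.18;0 0 0 0.66 0.94 0 0.18")

```text
clock: 2.98
tool_pos: [0.4669, -0.3464, 0.2312]
tool_rot: [0.652, 0.759, -0.0, -0.0]
wrist_force: [0.4, -1.4, -1.5]
width: 0.819
gripper_force: 0.0
```

Emit:
apply_moves(series="0 0 0 0.66 0.94 0 0.18;0 0 0 0.66 0.94 0 0.18;0 0 0 0.66 0.94 0 0.18;0 0 -0.04 0.66 0.94 0 0.18;0 0 0 0.66 0.94 0.5 0.18;0 0 0 0.66 0.94 0.8 0.18;0 0 0 0 0 0.8 0.18;0 0 0 0 0 0.8 0.18;0 0 0 0 0 0.8 0.18;0 0 0 0 0 0 0.18")

```text
clock: 4.22
tool_pos: [0.6138, -0.2035, 0.1183]
tool_rot: [0.65, 0.76, -0.001, -0.002]
wrist_force: [0.7, -0.0, 1.0]
width: 0.817
gripper_force: 0.0
```

```bash
cat >> st.py <<'E'
def pic(n):
    for k in("top","side"):
        c=read_camera(k);np.savez(f"{k}_{n}.npz",**c)
        b=c["pixels"][120:270,250:480] if k=="top" else c["pixels"][100:290,240:500]
        cv2.imwrite(f"pics/{k}_{n}.png",cv2.resize(b,None,fx=3,fy=3,interpolation=cv2.INTER_CUBIC))
if len(sys.argv)>4: pic(sys.argv[4])
E
python3 st.py -27 -155 60 a
```

```text
t 4.22 lane [ -28.1 -156.2  118.3] w 0.817 F [ 0.7 -0.   1. ] q [ 0.62  0.51 -0.51  1.51  0.26  1.19  0.23]
rotvec err tool /0.12 [-0.029 -0.014 -0.005]
shift units [0.04 0.04 1.94]
```

View pics/side_a.png

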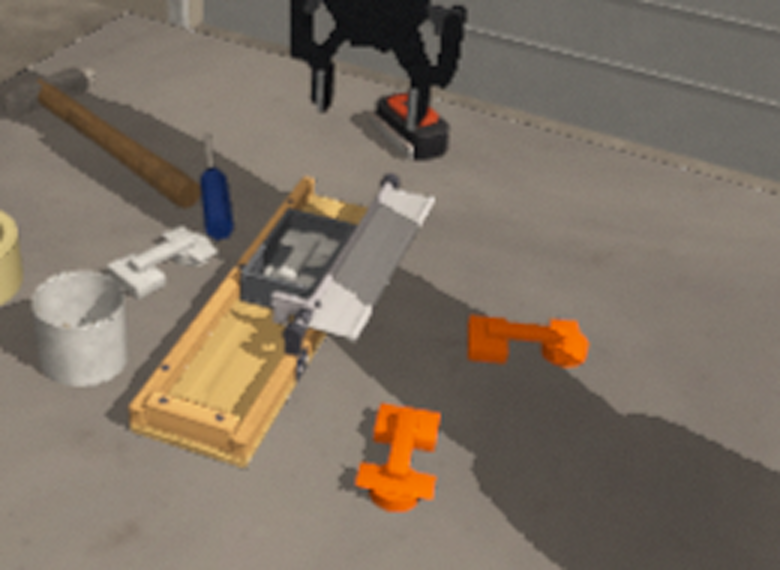

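The side view shows the gripper over the infeed end, with fingertips at crop pixels (320,105) and (412,155). The lane is undisturbed. I'll measure the fingertips from depth.

```bash
python3 - <<'E'
from h import *
for k in("side","top"):
    L=lane(cloud(dict(np.load(f"{k}_a.npz")))).reshape(-1,3)
    for nm,x0,x1 in(("press",-110,-40),("push",-15,60)):
        q=L[(L[:,0]>x0)&(L[:,0]<x1)&(abs(L[:,1]+156)<40)&(L[:,2]>95)&(L[:,2]<150)]
        if len(q)<5: print(k,nm,len(q));continue
        print(k,nm,len(q),"zmin",np.round(np.sort(q[:,2])[:6],1))
        for z in range(110,150,8):
            s=q[(q[:,2]>=z)&(q[:,2]<z+8)]
            if len(s)>3: print("  z",z,len(s),"x",np.round(np.percentile(s[:,0],[2,50,98]),1),"y",np.round(np.percentile(s[:,1],[2,50,98]),1))
E
```

```text
side press 50 zmin [128.1 128.1 129.6 130.  130.4 130.5]
  z 126 8 x [-70.6 -68.1 -63.6] y [-150.2 -146.3 -144.8]
  z 134 20 x [-77.3 -71.7 -64.6] y [-158.9 -147.6 -143.7]
  z 142 22 x [-77.7 -71.6 -65.6] y [-158.5 -147.6 -142.4]
side push 54 zmin [127.5 127.6 129.1 129.2 129.3 131.2]
  z 126 12 x [ 5.4  6.7 16.8] y [-163.9 -149.1 -143.6]
  z 134 20 x [ 5.3  9.  18.7] y [-160.6 -148.6 -143.6]
  z 142 22 x [ 5.7  7.2 18.7] y [-166.  -149.1 -142.3]
top press 16 zmin [130.5 131.2 134.  135.7 136.1 136.4]
  z 134 9 x [-73.4 -69.3 -62.7] y [-149.8 -149.1 -145.1]
  z 142 5 x [-75.5 -67.1 -63.4] y [-149.5 -145.9 -145.1]
top push 18 zmin [127.7 128.1 132.2 133.5 133.8 135.4]
  z 126 5 x [ 7.9  8.1 13.5] y [-150.2 -145.9 -145.3]
  z 134 8 x [ 8.1 11.2 20.1] y [-151.1 -149.3 -145.2]
  z 142 5 x [ 8.  11.6 14.2] y [-145.9 -145.6 -145.3]
```

Emit:
apply_moves(series="-0.03 -0.01 0 0.04 0.04 0.7 0.18;0 0 0 0 0 0.7 0.18;0 0 0 0 0 0.6 0.18;0 0 0 0 0 0.3 0.18;0 0 0 0 0 0.3 0.18;0 0 0 0 0 0.3 0.18;0 0 0 0 0 0.3 0.18;0 0 0 0 0 0.2 0.18;0 0 0 0 0 0 0.18;0 0 0 0 0 0 0.18")

```text
clock: 5.58
tool_pos: [0.6159, -0.2026, 0.0182]
tool_rot: [0.649, 0.761, 0.001, 0.001]
wrist_force: [-3.0, 1.0, 2.0]
width: 0.82
gripper_force: 1.6
```

```bash
cat > g.py <<'E'
import sys
from h import *
L=lane(cloud(dict(np.load(f"top_{sys.argv[1]}.npz")))).reshape(-1,3)
# bar slope from plate points clear of the tool
y0,y1=float(sys.argv[2]),float(sys.argv[3])
for k in("top","side"):
    L=lane(cloud(dict(np.load(f"{k}_{sys.argv[1]}.npz")))).reshape(-1,3)
    s=(L[:,1]>y0)&(L[:,1]<y1)&(L[:,0]>-80)&(L[:,0]<-48)&(L[:,2]>6)&(L[:,2]<50)
    if s.sum()>10: f=np.polyfit(L[s,0],L[s,2],1);print(k,s.sum(),"bar angle",np.arctan(f[0]),"z at -62",np.polyval(f,-62))
    g=L[(abs(L[:,1])<5)&(L[:,0]>-30)&(L[:,0]<30)&(L[:,2]>41)&(L[:,2]<95)]
    if len(g): print("  gate max z, max x",np.round(np.percentile(g[:,2],97),1),np.round(np.percentile(g[:,0],97),1))
    for z0 in (34,):
        t=L[(abs(L[:,0]-8)<20)&(abs(L[:,2]-38)<3.5)&(L[:,1]<116)&(L[:,1]>-140)];print("  tray y",np.round(np.percentile(t[:,1],[1,5,95,99]),1) if len(t) else 0)
E
python3 st.py -27 0 12 b; python3 g.py b -110 10
```

```text
t 5.58 lane [ -25.9 -155.6   18.2] w 0.82 F [-3.  1.  2.] q [ 0.6   0.62 -0.47  1.58  0.32  1.02  0.19]
rotvec err tool /0.12 [0.02  0.009 0.001]
shift units [ 5.19 -0.04  0.2 ]
top 559 bar angle 0.7557144047043778 z at -62 24.02655999908682
  gate max z, max x 67.4 -3.6
  tray y [-132.8 -132.2  -28.1  -27.8]
side 452 bar angle 0.7599308299436981 z at -62 26.15150616198158
  gate max z, max x 66.2 -8.3
  tray y [-132.  -130.   -26.5  -25. ]
```

View pics/side_b.png

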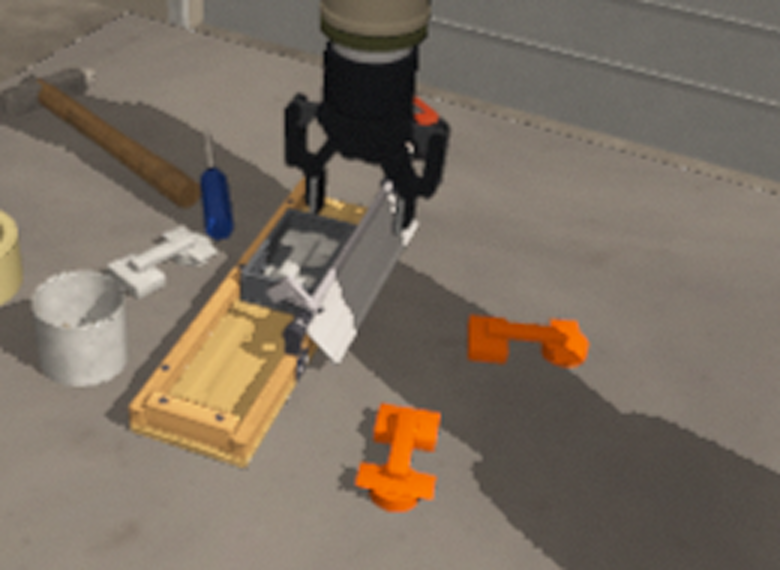

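The view shows the gate up, the press finger on the bar at crop (405,225) and the pusher behind the tray at (318,208). The angle reads about 0.76, so I'll press further. First I'm checking the gap between the gripper's linkage and the raised gate.

```bash
python3 - <<'E'
from h import *
for n,z0 in(("a",118.3),("b",18.2)):
  for k in("side",):
    L=lane(cloud(dict(np.load(f"{k}_{n}.npz")))).reshape(-1,3)
    for x in range(-80,40,8):
        s=L[(L[:,0]>=x)&(L[:,0]<x+8)&(abs(L[:,1]+155)<45)&(L[:,2]>z0+30)&(L[:,2]<z0+150)]
        if len(s)>3: print(n,x,len(s),"low z above TCP",np.round(np.sort(s[:,2])[:4]-z0,0))
L=lane(cloud(dict(np.load("side_b.npz")))).reshape(-1,3)
g=L[(abs(L[:,1]-2)<6)&(L[:,0]>-36)&(L[:,0]<0)&(L[:,2]>41)]
for x in range(-36,0,6):
    s=g[(g[:,0]>=x)&(g[:,0]<x+6)]
    if len(s): print("gate",x,np.round(s[:,2].max(),1))
E
```

```text
a -80 81 low z above TCP [31. 31. 31. 33.]
a -72 156 low z above TCP [31. 31. 31. 31.]
a -64 151 low z above TCP [34. 39. 59. 61.]
a -56 117 low z above TCP [70. 73. 75. 75.]
a -48 97 low z above TCP [74. 76. 76. 77.]
a -40 89 low z above TCP [74. 75. 75. 77.]
a -32 89 low z above TCP [76. 76. 78. 79.]
a -24 94 low z above TCP [74. 75. 76. 76.]
a -16 77 low z above TCP [74. 78. 78. 80.]
a -8 91 low z above TCP [70. 71. 71. 72.]
a 0 103 low z above TCP [30. 31. 31. 31.]
a 8 54 low z above TCP [31. 33. 33. 34.]
a 16 58 low z above TCP [32. 34. 38. 39.]
a 24 126 low z above TCP [51. 52. 53. 55.]
a 32 59 low z above TCP [55. 58. 59. 61.]
b -80 62 low z above TCP [30. 31. 33. 34.]
b -72 125 low z above TCP [32. 33. 34. 34.]
b -64 133 low z above TCP [36. 39. 42. 53.]
b -56 104 low z above TCP [67. 69. 72. 72.]
b -48 83 low z above TCP [30. 30. 30. 30.]
b -40 69 low z above TCP [31. 72. 73. 74.]
b -32 70 low z above TCP [73. 75. 75. 77.]
b -24 74 low z above TCP [71. 72. 74. 75.]
b -16 68 low z above TCP [73. 76. 76. 77.]
b -8 61 low z above TCP [70. 72. 75. 75.]
b 0 74 low z above TCP [30. 30. 31. 32.]
b 8 52 low z above TCP [31. 32. 34. 36.]
b 16 51 low z above TCP [32. 32. 33. 34.]
b 24 98 low z above TCP [51. 53. 54. 55.]
b 32 65 low z above TCP [53. 55. 58. 59.]
gate -36 61.8
gate -30 67.1
gate -24 67.0
gate -18 59.5
gate -12 54.8
```

Emit:
apply_moves(series="0 0 0 0 0 0.15 0.18;0 0 0 0 0 0 0.18;0 0 0 0.15 0 0 0.18;0 0 0 0.15 0 0 0.18;0 0 0 0.1 0 0 0.18;0 0 0 0.1 0 0 0.18;0 0 0 0.15 0 0 0.18;0 0 0 0.15 0 0 0.18;0 0 0 0.15 0 0 0.18;0 0 0 0.15 0 0 0.18")

```text
clock: 6.92
tool_pos: [0.6112, -0.1696, 0.0138]
tool_rot: [0.649, 0.761, 0.001, 0.002]
wrist_force: [-1.9, -4.5, 1.3]
width: 0.822
gripper_force: 2.2
```

```bash
python3 st.py -26 0 14 c; python3 g.py c -80 10
```

```text
t 6.92 lane [ -25.3 -122.2   13.8] w 0.822 F [-1.9 -4.5  1.3] q [ 0.57  0.6  -0.48  1.62  0.32  0.99  0.14]
rotvec err tool /0.12 [0.03  0.011 0.003]
shift units [ 4.07 -0.02 -0.01]
top 349 bar angle 0.8823590232577415 z at -62 18.428445637811393
  gate max z, max x 71.1 -5.2
  tray y [-111.7 -111.    -7.    -6.5]
side 326 bar angle 0.884026000935637 z at -62 21.27953704115052
  gate max z, max x 68.6 -8.3
  tray y [-127.2 -115.4   -4.3   -3.4]
```

Emit:
apply_moves(series="0 0 0 0.15 0 0 0.18;0 0 0 0.2 0 0 0.18;0 0 0 0.25 0 0 0.18;0 0 0 0.25 0 0 0.18;0 0 0 0.25 0 0 0.18;0 0 0 0.25 0 0 0.18;0 0 0 0.25 0 0 0.18;0 0 0 0.25 0 0 0.18;0 0 0 0.2 0 0 0.18;0 0 0 0.15 0 0 0.18")

```text
clock: 8.28
tool_pos: [0.6009, -0.1043, 0.0137]
tool_rot: [0.649, 0.761, 0.001, 0.002]
wrist_force: [-0.9, -4.7, 1.9]
width: 0.822
gripper_force: 2.5
```

```bash
python3 st.py -26 0 14 d; python3 g.py d -180 -110
```

```text
t 8.28 lane [-25.3 -56.1  13.7] w 0.822 F [-0.9 -4.7  1.9] q [ 0.49  0.56 -0.51  1.69  0.32  0.97  0.03]
rotvec err tool /0.12 [0.031 0.011 0.004]
shift units [ 1.87 -0.02 -0.01]
  gate max z, max x 71.0 -5.0
  tray y [-29.4 -13.6  58.8  59.3]
side 31 bar angle 0.8814095687805437 z at -62 21.42198189444477
  gate max z, max x 68.5 -7.9
  tray y [-61.1 -51.8  61.3  61.9]
```

View pics/side_d.png

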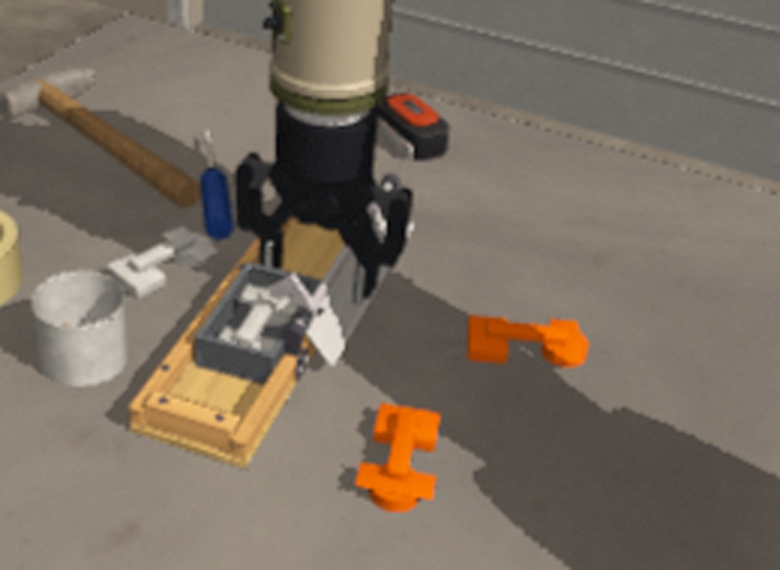

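The view shows the tray passing under the raised gate. Its front wall is at crop (235,365), the hinge is inside, and the pusher is behind the tray. I'll continue.

Emit:
apply_moves(series="0 0 0 0.15 0 0 0.18;0 0 0 0.2 0 0 0.18;0 0 0 0.25 0 0 0.18;0 0 0 0.25 0 0 0.18;0 0 0 0.25 0 0 0.18;0 0 0 0.2 0 0 0.18;0 0 0 0.2 0 0 0.18;0 0 0 0.15 0 0 0.18;0 0 0 0.1 0 0 0.18;0 0 0 0 0 0 0.18")

```text
clock: 9.62
tool_pos: [0.5926, -0.0524, 0.0136]
tool_rot: [0.649, 0.761, 0.001, 0.002]
wrist_force: [-1.2, -3.1, 3.2]
width: 0.822
gripper_force: 1.9
```

```bash
python3 st.py -26 1 14 e; python3 g.py e -180 -80
```

```text
t 9.62 lane [-25.4  -3.6  13.6] w 0.822 F [-1.2 -3.1  3.2] q [ 0.43  0.53 -0.52  1.73  0.32  0.96 -0.06]
rotvec err tool /0.12 [0.03  0.008 0.006]
shift units [ 0.15 -0.02 -0.01]
top 169 bar angle 0.8653802030291254 z at -62 18.508601112347833
  tray y [ 52.3  58.5 111.6 112.1]
side 120 bar angle 0.8702842522744938 z at -62 21.31613949370974
  gate max z, max x 88.1 28.8
  tray y [ -8.6   3.6 113.4 114.2]
```

About 5 mm to go, so I'll creep in and watch the force.

Emit:
apply_moves(series="0 0 0 0.06 0 0 0.18;0 0 0 0.06 0 0 0.18;0 0 0 0.04 0 0 0.18;0 0 0 0 0 0 0.18")

```text
clock: 10.22
tool_pos: [0.5919, -0.0481, 0.0136]
tool_rot: [0.649, 0.761, 0.001, 0.002]
wrist_force: [-1.2, -4.7, 2.6]
width: 0.821
gripper_force: 2.4
```

Emit:
apply_moves(series="0 0 0 0.03 0 0 0.18;0 0 0 0 0 0 0.18")

```text
clock: 10.48
tool_pos: [0.5918, -0.0476, 0.0136]
tool_rot: [0.649, 0.76, 0.001, 0.002]
wrist_force: [-0.9, -5.3, 2.6]
width: 0.82
gripper_force: 3.0
```

```bash
python3 st.py -26 1 14 f; python3 g.py f -180 -80
```

```text
t 10.47 lane [-25.4   1.3  13.6] w 0.82 F [-0.9 -5.3  2.6] q [ 0.42  0.53 -0.52  1.74  0.32  0.95 -0.07]
rotvec err tool /0.12 [ 0.031  0.014 -0.001]
shift units [-0.01 -0.02 -0.01]
top 205 bar angle 0.8656725354395611 z at -62 18.556367337365003
  tray y [ 56.3  57.9 115.3 115.8]
side 133 bar angle 0.8698485315738929 z at -62 21.41802617999892
  gate max z, max x 84.5 29.5
  tray y [ -7.    4.4 114.3 115.8]
```

Emit:
apply_moves(series="0 0 0 0.04 0 0 0.18;0 0 0 0 0 0 0.18")

```text
clock: 10.82
tool_pos: [0.5917, -0.0476, 0.0137]
tool_rot: [0.65, 0.76, 0.0, 0.002]
wrist_force: [-0.8, -8.7, 2.4]
width: 0.822
gripper_force: 4.5
```

Emit:
apply_moves(series="0 0 0 0.04 0 0 0.18;0 0 0 0 0 0 0.18")

```text
clock: 11.08
tool_pos: [0.5916, -0.0475, 0.0137]
tool_rot: [0.65, 0.76, 0.0, 0.003]
wrist_force: [-0.2, -11.4, 1.7]
width: 0.823
gripper_force: 5.8
```

The force rises to 11 N with no further motion, so the tray is home. I'll back off along the bar and then raise slowly so the gate shuts.

Emit:
apply_moves(series="0 0 0 -0.1 0 0 0.18;0 0 0 -0.2 0 0 0.18;0 0 0 -0.3 0 0 0.18;0 0 0 -0.3 0 0 0.18;0 0 0 -0.3 0 0 0.18;0 0 0 -0.3 0 0 0.18;0 0 0 -0.3 0 0 0.18;0 0 0 -0.2 0 0 0.18;0 0 0 0 0 0 0.18")

```text
clock: 12.2
tool_pos: [0.6009, -0.1054, 0.0137]
tool_rot: [0.65, 0.76, 0.001, 0.002]
wrist_force: [-2.7, -2.1, 1.9]
width: 0.82
gripper_force: 1.6
```

```bash
python3 st.py -26 -60 14 i; python3 g.py i -180 -110; python3 - <<'E'
from h import *
for k in("top","side"):
    L=lane(cloud(dict(np.load(f"{k}_i.npz")))).reshape(-1,3)
    t=L[(abs(L[:,0])<26)&(abs(L[:,2]-38)<3)&(L[:,1]<20)&(L[:,1]>5)];print(k,"rear wall",len(t),np.round(np.percentile(t[:,1],[1,5,50,95]),1))
E
```

```text
t 12.2 lane [-25.5 -57.2  13.7] w 0.82 F [-2.7 -2.1  1.9] q [ 0.49  0.56 -0.5   1.69  0.32  0.97  0.03]
rotvec err tool /0.12 [ 0.03   0.02  -0.004]
shift units [-0.09 -0.02 -0.01]
  gate max z, max x 71.5 -5.2
  tray y [ 12.1  12.4 115.1 115.7]
side 32 bar angle 0.8471380744346927 z at -62 21.994399374297316
  gate max z, max x 67.5 -9.3
  tray y [-62.5 -51.2 114.8 115.7]
top rear wall 49 [11.7 11.9 14.3 16.4]
side rear wall 38 [11.8 12.4 16.8 18.8]
```

View pics/side_i.png

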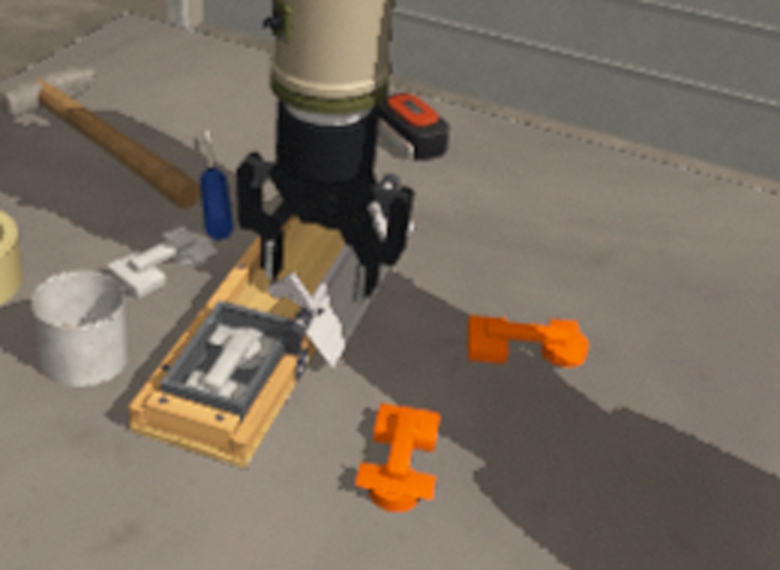

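The view shows the tray against the stop at crop (225,360), with its rear wall at lane y ≈ 12 mm and the gate still up. Raising now.

Emit:
apply_moves(series="0 0 0 0 0 -0.15 0.18;0 0 0 0 0 -0.2 0.18;0 0 0 0 0 -0.2 0.18;0 0 0 0 0 -0.2 0.18;0 0 0 0 0 -0.2 0.18;0 0 0 0 0 -0.3 0.18;0 0 0 0 0 -0.6 0.18;0 0 0 0 0 -0.8 0.18;0 0 0 0 0 -0.8 0.18;0 0 0 0 0 -0.8 0.18")

```text
clock: 13.55
tool_pos: [0.6006, -0.1039, 0.1432]
tool_rot: [0.649, 0.761, 0.001, 0.002]
wrist_force: [0.2, -0.1, -0.1]
width: 0.819
gripper_force: 0.0
```

Emit:
apply_moves(series="0 0 0 0 0 -0.6 0.18;0 0 0 0 0 0 0.18;0 0 0 0 0 0 0.18")

```text
clock: 13.92
tool_pos: [0.5998, -0.104, 0.1584]
tool_rot: [0.649, 0.761, 0.001, 0.001]
wrist_force: [-0.3, -0.0, 0.1]
width: 0.817
gripper_force: 0.0
```

```bash
python3 st.py -26 -60 14 j; python3 g.py j -180 10; python3 - <<'E'
from h import *
for k in("top","side"):
    L=lane(cloud(dict(np.load(f"{k}_j.npz")))).reshape(-1,3)
    t=L[(abs(L[:,0])<26)&(abs(L[:,2]-38)<3)&(L[:,1]<20)&(L[:,1]>5)];print(k,"rear wall",len(t),np.round(np.percentile(t[:,1],[1,5,50,95]),1))
E
```

```text
t 13.93 lane [-26.3 -55.7 158.4] w 0.817 F [-0.3 -0.   0.1] q [ 0.53  0.4  -0.55  1.58  0.22  1.22  0.1 ]
rotvec err tool /0.12 [0.021 0.008 0.003]
shift units [-0.14 -0.    4.81]
top 426 bar angle 0.0009530740672326461 z at -62 45.285806610297556
  gate max z, max x 51.2 -9.3
  tray y [ 12.   12.6 115.3 115.9]
side 593 bar angle -0.052459888690665604 z at -62 44.27024598108375
  gate max z, max x 48.3 -11.9
  tray y [ 13.2  14.1 115.  115.7]
top rear wall 52 [11.6 11.9 14.2 16.5]
side rear wall 40 [ 5.2 12.4 15.4 18.6]
```

View pics/side_j.png

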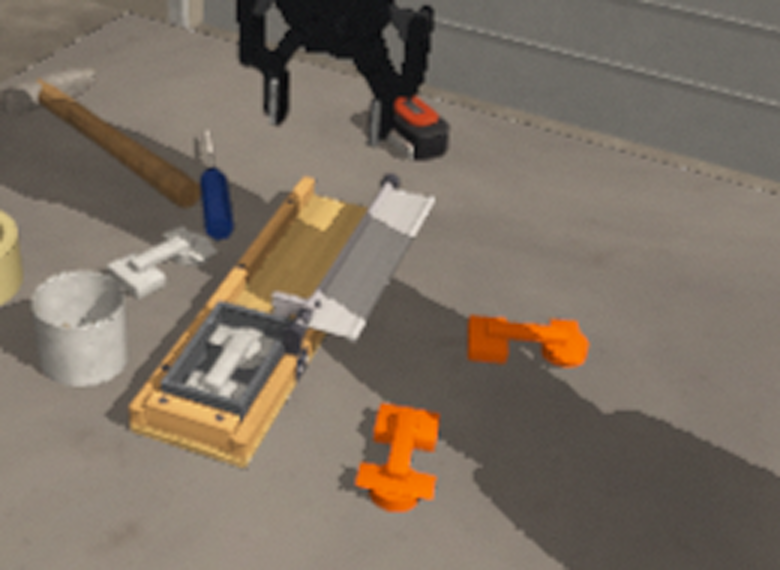

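The view shows the gate shut behind the tray, bar level at angle 0.00. The tray is home with the hinge inside it, the bystanders haven't moved, and the robot is clear.

```bash
python3 -c "
from cell import *
print(sign_off())"
```

```text
the job is handed in; nothing more can be done
None
```

The tray is home against the end stop with the hinge inside, the gate is fully shut behind it, the bystanders look unmoved, and the job was handed in at about 14 s.

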